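# Clamp a skate blade holder with a preset click wrench

## Task

Slide the white skate blade holder along the clamp's channel until its end rests against the red stop. Then tighten the clamp by pushing the torque wrench's handle clockwise (seen from above) until it clicks, stop at that click without tightening further, and let go of the handle. Leave the can, bottle, puck and tape roll where they are.

Things in the scene. Friction and masses are not known exactly. Their poses are not given: they have to be found in the camera images.
- fixture: Clamp fixture: aluminium plate (135 x 310 x 12 mm) fixed to the bench. Origin on the bench under the bolt axis; y runs along the channel towards the red stop, x away from the channel, z up. Plate: x -101 to +35 mm. The channel is a 9 mm slot at x = -60 mm between two steel rails, tops 42 mm above the bench, from y = -150 to +130 mm.
- bolt_axis (a point): Point on the clamp bolt's upright axis, at the handle's height, 85 mm above the bench; axes as the fixture's. The wrench's round steel head on this axis is 42 mm across, its top 104 mm above the bench.
- stop_face (a point): Middle of the flat face of the red stop block at the end of the channel, 65 mm above the bench; the axes are the fixture's. The block (50 mm wide, 20 mm thick) reaches 85 mm above the bench. The holder's heel end must rest against this face.
- holder_center (a point): Centre of the loose white plastic skate blade holder: 160 mm long (its y axis, along the channel), 28 mm wide, 34 mm across the two sole plates on top, about 250 g. It rests on the rails, its 6 mm steel runner hanging in the slot, and slides along with slight friction. This point is 64 mm above the bench; the holder reaches from 42 to 87 mm.
- holder_heel (a point): End of the holder on the stop's side (+y), 80 mm from its centre: the middle of the end face. It is home when this end touches the stop.
- holder_toe (a point): The other end of the holder, 80 mm from its centre: the upright flat white end face to push on, 26 mm wide, from 42 to 80 mm above the bench.
- handle_mark (a point): Yellow band on the torque wrench's black handle, where to push: on the centre line, 140 mm from the bolt axis, 85 mm above the bench. The handle is a level round bar 24 mm thick, from 92 to 193 mm from the axis, over bare bench. The wrench stays on the bolt and turns about its axis. A red pointer over the neck, fixed to the head, is in line with the handle until it clicks.
- bolt (a joint): Angle of the clamp bolt and wrench head, rad, growing clockwise from above (tightening); starts at 0 to 0.4. At 0 the handle points 0.75 rad from the fixture's +x towards +y; it swings from there towards -y. It turns stiffly, ever more so (7.5 N at the yellow band at 0, 14 N at the click) and stays where left. The wrench clicks at about 0.94; beyond 1.03 the clamp is overtightened.
- click (a joint): How far the handle has given way against the head, rad: near 0 (within 0.02) below the set torque. At 2 N m (14 N at the yellow band) it gives way clockwise to its stop at 0.10 (14 mm at the band), an orange pin in the handle pops up 7 mm, the push needed drops by some 40 % and the bolt stands still: the click. Pushing on against the stop overtightens. Springs back when let go.
- spray_can_at (a point): Foot of a bystander: a blue spray can with a red cap, 60 mm across, 170 mm tall.
- flask_at (a point): Foot of a bystander: a clear plastic bottle with a blue cap, 62 mm across, 170 mm tall.
- puck_at (a point): Underside of a bystander: a black rubber puck, 76 mm across, 25 mm tall.
- tape_at (a point): Underside of a bystander: a white roll of tape lying flat, 90 mm across, 25 mm tall.
Not all that is in view belongs to the job. Of the things like the part that bears holder_center, leave any that is green, orange or yellow; of the rest the larger one is meant.

How it is judged:
On the way, in this order (a step that is already met when the one before it is completed fails the run):
1. the holder's heel end rests against the red stop (within 4 mm) (y of holder_heel in the frame of stop_face above -0.004 m), for 0.2 s.
2. the wrench clicks: its handle gives way by more than 0.06 rad (value of joint click above 0.06 rad), for 0.03 s.
At the end, for the whole second after the job is handed in: The holder stands upright (within 0.15 rad) in the channel, its heel end against the red stop (within 4 mm along the channel, 10 mm in all); the bolt is at its set torque (bolt angle 0.85 to 1.03 rad) and still, and the handle has been let go and has sprung back (click below 0.03 rad) (y of holder_heel in the frame of stop_face above -0.004 m and distance between holder_heel and stop_face below 0.01 m and angle between holder_center's own z axis and vertical below 0.15 rad and value of joint bolt between 0.85 and 1.03 rad and value of joint click below 0.03 rad and velocity of joint bolt below 0.05 rad/s); the robot touches nothing.
It fails at once if the clamp is overtightened by pushing on past the click (bolt beyond 1.03 rad) (value of joint bolt above 1.03 rad).
It fails at once if the clamp is tightened (bolt beyond 0.6 rad) while the holder is more than 8 mm short of the stop (value of joint bolt above 0.6 rad and y of holder_heel in the frame of stop_face below -0.008 m).
It fails at once if the can, bottle, puck or tape roll is moved by more than 20 mm (distance of any of spray_can_at, flask_at, puck_at, tape_at from where it was at the start of the episode above 0.02 m).
It also fails if it takes over 56 s, if anything falls off the work surface, if the arm or the gripper's body presses on something with over 40 N, if the wrist force passes 120 N, or if a joint passes its speed limit or range.

## Robot

A 7-joint arm with a two-finger parallel gripper is mounted at the origin on the work surface. World frame = base frame: x ahead of the robot, y to its left, z up, the work surface at z = 0. Lengths are in m, angles in rad, forces in N, time in s.
With the tool pointing down it reaches from about 0.425 to 0.925 m from the base axis. Payload 6.8 kg.
Tool frame: the origin (TCP) lies at the very end of the fingers, on their centre line; the grasp point (between the pads) lies 19 mm behind it; x points along the fingers, y is the direction in which the jaws open and shut, and the axes are right-handed (so a half turn about x gives the same grasp; the last joint's range is limited). The gripper opens to 85 mm and grips with 20 to 120 N. Pads are 22 mm wide; open, the fingers measure 114 mm over their backs; the gripper's body (76 mm by 85 mm) begins 54 mm behind the grasp point. The pads swing forward as they close: fully open they stand 13 mm farther back than shut.
Start: joints at [1.209, 0.477, 0.022, 1.555, -0.011, 1.109, -0.083], TCP at [0.169, -0.653, 0.231] pointing down, gripper open.
Joint ranges: [-2.96, 2.96], [-0.34, 2.1], [-1.41, 1.46], [0.24, 2.44], [-1.37, 4.51], [0.17, 1.92], [-2.96, 2.96]. Speed limits (rad/s): [2.39, 2.39, 3.14, 3.14, 3.14, 3.14, 3.14].

## Interface

Orientations are given as a rotation vector (axis times angle).
In Python, from bench import get_obs, grab_frame, camera_info, hand_in gives the robot as it stands.
- The arm moves only by the tool apply_moves, never from a script. Its argument "series" is text: rows parted by semicolons, each of 7 numbers parted by spaces: the turn, a rotation vector about the tool's x, y, z in rad, then the shift along the tool's x, y, z in m, then the opening, from 0 (shut) to 1 (fully open). In form: wx wy wz tx ty tz hand; .... A call has 1 to 12 rows; each row is the pose to reach, as a shift and turn from the pose commanded when the call began, along the tool's axes at that moment; what a row does not reach only later rows make up. A row lasts 1/8 s, in which the tool goes at most 62.5 mm and 10.7 degrees, less where a joint would pass 70% of its speed; a pose out of reach is approached as far as the arm can. A call with a gripper value outside its range is refused whole. The fingers move at their own pace and stop on an object; "force" is the grip in N (left out, the last holds). Time passes only in rows, so rows that repeat a pose let the fingers close. It gives the time, the measured TCP pose, the force and the opening at its end, in the units of the state.
- get_obs(): the state, without advancing time (a new reading comes with each control period).
- grab_frame(name): name is "scene" or "top"; returns the picture (420x560x3 uint8, blue, green, red); there is no depth.
- camera_info(name): a dict with "fov_y" (degrees; the focal length in pixels is half the picture's height over the tangent of half this angle, whatever the lens; pixels are square), "cx", "cy" (the principal point, pixels), "D" ([k1, k2, p1, p2, k3] as OpenCV has them; the pictures are not rectified), "rvec" (rotation vector, rad) and "tvec" (3), from world to camera coordinates, as OpenCV has them. Camera axes: x right, y down, z forward; pixel columns grow to the right and rows downward; lengths in m; the calibration is good to about 2 mm. A picture is of the moment at which its call begins. camera_info takes no time and is no camera call.
- hand_in(): hands the job in, once; it reports no verdict.
The state is a dict: "clock": time; "joints": joint angles; "qvel": joint speeds; "tau": joint torques, N m; "tcp_pos": TCP position; "orientation": TCP orientation; "contact_force": force on the tool from outside, world axes, zero at the start; "moment": the same for the moment, N m; "grip_width": finger opening in m.
Only numpy, scipy, OpenCV 4.12 (cv2) and the standard library are available. Lean on these libraries where they do the work, as an engineer would, in place of code of your own. Each camera call takes 0.05 s, during which the arm holds its last target.

## Working session

There is one attempt and no reset: what is moved stays moved. The work goes in short steps, Python scripts to look and compute and a tool call to move; the robot and the scene stay as the last step left them, time stands still between calls to the robot, and variables do not carry over. Pictures are saved under pics/ and viewed, and the job is handed in when it is done.

Besides the shell and the picture viewer there is one more tool, called by a JSON object that holds its "op" and its "data". apply_moves: Moves the arm, as the interface text tells. Its arguments: {"type":"object","properties":{"series":{"type":"string"},"force":{"type":"number"}},"required":["series"]}

```bash
mkdir -p pics; ls; python3 - <<'E'
from bench import *
import cv2
print(get_obs())
for n in ("scene","top"):
    print(n,camera_info(n)); cv2.imwrite(f"pics/{n}0.png",grab_frame(n))
E
```

```text
pics
{'clock': 0.0, 'joints': array([ 1.2088957 ,  0.47778363,  0.02231192,  1.55647141, -0.01150283,
        1.1093056 , -0.0831142 ]), 'qvel': array([-6.22995253e-06,  1.18259251e-03, -4.36963602e-04,  2.98335903e-04,
       -4.84258293e-04,  3.33140693e-04,  8.69807898e-04]), 'tau': array([-2.17660358e-04, -5.96451259e+01,  1.60761539e+00, -2.81202632e+01,
        1.23947219e-02,  9.42163635e-03, -2.85760552e-05]), 'tcp_pos': array([ 0.16933208, -0.65278993,  0.2303278 ]), 'orientation': array([ 2.08663297,  0.26820488, -2.08737548]), 'contact_force': array([0.29003219, 0.21469869, 0.18302717]), 'moment': array([0.03892615, 0.00907738, 0.01655595]), 'grip_width': 0.08550797304286742}
scene {'fov_y': 47.205895989823574, 'cx': 277.9873825219065, 'cy': 213.72372645691365, 'D': array([0.01674469, 0.        , 0.        , 0.        , 0.        ]), 'rvec': array([ 1.6966454 ,  1.51473894, -0.82111866]), 'tvec': array([-0.02467674, -0.20658442,  1.89707529])}
top {'fov_y': 49.505427303100184, 'cx': 280.4403859825268, 'cy': 211.96496047804334, 'D': array([-0.11977999,  0.        ,  0.        ,  0.        ,  0.        ]), 'rvec': array([ 2.09789377, -2.14125004,  0.17048519]), 'tvec': array([-0.00471142,  0.54170926,  1.03468552])}
```

View pics/scene0.png

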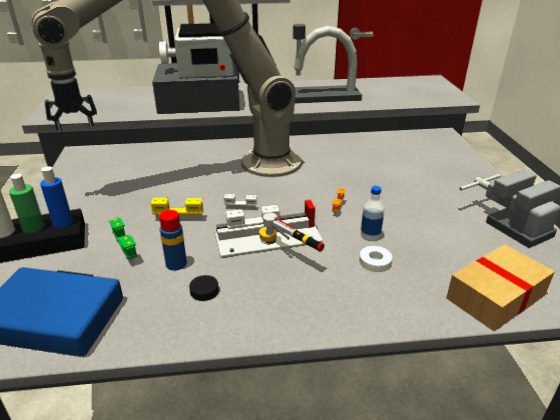

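View pics/top0.png

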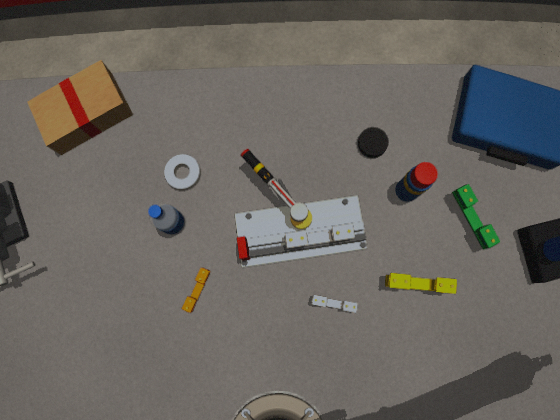

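The top view has the fixture near (300,230), with the red stop at (243,248), the holder's two white plates at (296,240) and (343,232), the bolt head at (300,212), and the handle running from (246,152) to (270,180). The small white holder at (334,304) is a decoy. I'll enlarge these areas next.

```bash
python3 - <<'E'
import cv2
a=cv2.imread("pics/top0.png");b=cv2.imread("pics/scene0.png")
cv2.imwrite("pics/t0z.png",cv2.resize(a[140:275,225:375],None,fx=5,fy=4.4444 and 5*0.88,interpolation=2) if 0 else cv2.resize(a[145:265,225:375],(750,600),interpolation=2))
cv2.imwrite("pics/s0z.png",cv2.resize(b[185:275,205:335],(780,540),interpolation=2))
E
```

```text
(no output)
```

View pics/t0z.png

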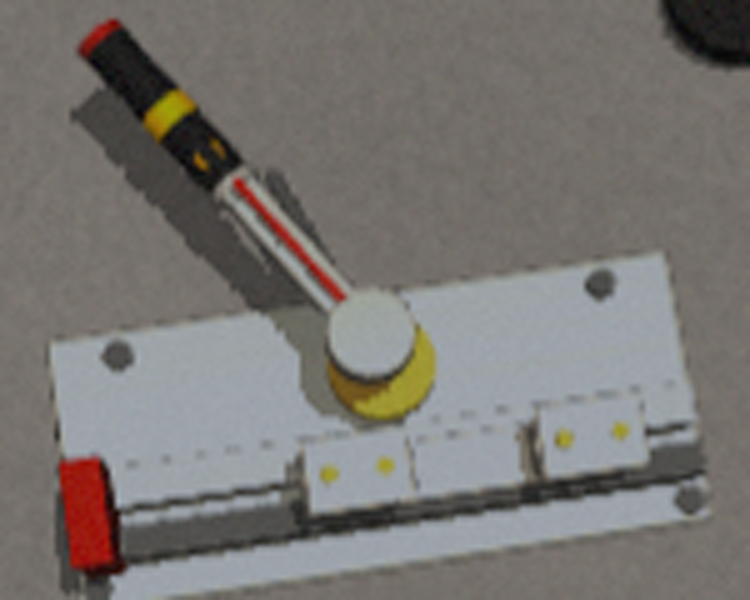

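View pics/s0z.png

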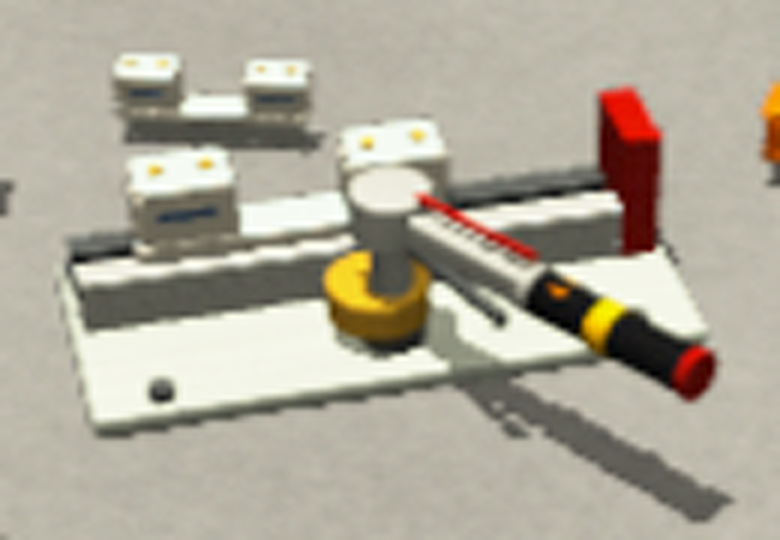

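```bash
cat > h.py <<'E'
import numpy as np,cv2
from bench import *
from scipy.optimize import least_squares
def cam(n):
    c=camera_info(n); f=210/np.tan(np.radians(c["fov_y"]/2))
    return np.array([[f,0,c["cx"]],[0,f,c["cy"]],[0,0,1]]),c
def proj(n,P):
    K,c=cam(n); return cv2.projectPoints(np.float64(P).reshape(-1,1,3),c["rvec"],c["tvec"],K,c["D"])[0][:,0]
def ray(n,px):
    K,c=cam(n); u=cv2.undistortPoints(np.float64(px).reshape(-1,1,2),K,c["D"])[:,0]
    R=cv2.Rodrigues(c["rvec"])[0]; d=np.c_[u,np.ones(len(u))]@R
    return -R.T@c["tvec"].ravel(),d
def atz(n,px,z):
    o,d=ray(n,px); return o+d*((z-o[2])/d[:,2])[:,None]
def tri(pa,pb):
    oa,da=ray("top",pa);ob,db=ray("scene",pb);out=[]
    for a,b in zip(da,db):
        s=np.linalg.lstsq(np.c_[a,-b],ob-oa,rcond=None)[0]
        out.append(np.r_[(oa+s[0]*a+ob+s[1]*b)/2,np.linalg.norm(oa+s[0]*a-ob-s[1]*b)])
    return np.array(out)
E
python3 - <<'E'
from h import *
np.set_printoptions(precision=4,suppress=True)
T=lambda *p:np.array(p)/5+[225,145]
S=lambda *p:np.array(p)/6+[205,185]
# correspondences: head top, band(top of), 4 dots
print("tri head,band,dots heel(2) toe(2)\n",tri(T((371,333),(171,115),(330,474),(386,465),(564,438),(620,430)),S((391,190),(604,325),(418,136),(367,144),(205,164),(155,171))) ,"\nalt dots\n",tri(T((330,474),(386,465),(564,438),(620,430)),S((418,136),(367,144),(205,164),(155,171))))
obs=[("top",T((50,342),(665,252),(710,515)),[(35,155,12),(35,-155,12),(-101,-155,12)]),
("scene",S((97,430),(708,330)),[(35,-155,12),(35,155,12)]),
("top",T((371,333)),[(0,0,104)]),("scene",S((391,190)),[(0,0,104)]),
("top",T((62,460),(103,457),(122,570),(78,574)),[(-35,150,85),(-35,130,85),(-85,130,85),(-85,150,85)]),
("scene",S((600,92),(632,88)),[(-85,130,85),(-85,150,85)])]
def w(p,P):
    P=np.array(P)/1000; c,s=np.cos(p[2]),np.sin(p[2])
    return np.c_[p[0]+c*P[:,0]-s*P[:,1],p[1]+s*P[:,0]+c*P[:,1],P[:,2]]
def res(p): return np.concatenate([(proj(n,w(p,P))-px).ravel() for n,px,P in obs])
r=least_squares(res,[.5,0,0],loss="soft_l1");p=r.x;print("fixture",p)
for n,px,P in obs: print(n,(proj(n,w(p,P))-px).round(1).tolist())
inv=lambda X:np.c_[(X[:,:2]-p[:2])@np.array([[np.cos(p[2]),-np.sin(p[2])],[np.sin(p[2]),np.cos(p[2])]]),X[:,2]]*1000
print("holder plates in fixture",inv(atz("top",T((303,445),(308,513),(412,503),(537,405),(640,393),(650,465)),.087)))
print("dots",inv(atz("top",T((330,474),(386,465),(564,438),(620,430)),.087)),inv(atz("scene",S((418,136),(367,144),(205,164),(155,171)),.087)))
b=inv(np.r_[atz("top",T((171,115)),.095),atz("top",T((101,38)),.085)]);print("band,tip",b,np.hypot(b[:,0],b[:,1]),.75-np.arctan2(b[:,1],b[:,0]))
print("can,bottle,puck,tape",atz("top",[(424,175)],.17),atz("top",[(156,212)],.17),atz("top",[(373,143)],.025),atz("top",[(182,172)],.025))
E
```

```text
tri head,band,dots heel(2) toe(2)
 [[ 0.5332 -0.0585  0.0941  0.0014]
 [ 0.6408  0.0305  0.084   0.002 ]
 [ 0.4703 -0.0386  0.0838  0.0012]
 [ 0.4739 -0.0645  0.0832  0.0005]
 [ 0.4844 -0.1461  0.0841  0.0001]
 [ 0.4875 -0.1715  0.0839  0.001 ]] 
alt dots
 [[ 0.4703 -0.0386  0.0838  0.0012]
 [ 0.4739 -0.0645  0.0832  0.0005]
 [ 0.4844 -0.1461  0.0841  0.0001]
 [ 0.4875 -0.1715  0.0839  0.001 ]]
fixture [ 0.533  -0.0594  0.1367]
top [[-0.8, 0.2], [0.0, -1.3], [1.3, 0.1]]
scene [[-0.9, -2.3], [-0.2, -1.5]]
top [[0.2, -0.7]]
scene [[-0.6, -2.9]]
top [[-0.7, 0.5], [-0.2, -0.2], [-0.9, -1.2], [-0.8, -0.6]]
scene [[-1.1, -1.6], [-0.3, -1.8]]
holder plates in fixture [[ -44.7678   38.7031   87.    ]
 [ -75.74     41.3234   87.    ]
 [ -78.662    -5.8427   87.    ]
 [ -43.4797  -69.448    87.    ]
 [ -45.499  -116.8841   87.    ]
 [ -78.7435 -115.3921   87.    ]]
dots [[ -59.7858   28.6893   87.    ]
 [ -59.7337    2.9583   87.    ]
 [ -60.3588  -78.9449   87.    ]
 [ -60.8005 -104.7862   87.    ]] [[ -54.2805   28.5733   87.    ]
 [ -53.4116    2.0389   87.    ]
 [ -55.5337  -79.8798   87.    ]
 [ -55.4401 -104.9379   87.    ]]
band,tip [[116.0868  75.0993  95.    ]
 [161.6615 102.5504  85.    ]] [138.2608 191.4446] [0.1758 0.1847]
can,bottle,puck,tape [[ 0.5935 -0.3283  0.17  ]] [[0.5254 0.2482 0.17  ]] [[ 0.7163 -0.2508  0.025 ]] [[0.6526 0.2285 0.025 ]]
```

```bash
cat >> h.py <<'E'
from scipy.spatial.transform import Rotation as Ro
FP=np.array([.533,-.0594,.1367])
def fw(x,y,z): # fixture mm -> world m
    c,s=np.cos(FP[2]),np.sin(FP[2]); x,y=x/1e3,y/1e3
    return np.array([FP[0]+c*x-s*y,FP[1]+s*x+c*y,z/1e3])
def wf(P):
    c,s=np.cos(FP[2]),np.sin(FP[2]); d=np.array(P)[:2]-FP[:2]
    return np.array([c*d[0]+s*d[1],-s*d[0]+c*d[1]])*1e3
def Rdown(a): # tool x down, tool y along fixture angle a
    a+=FP[2]; y=np.array([np.cos(a),np.sin(a),0]); x=np.array([0,0,-1.]); return Ro.from_matrix(np.c_[x,y,np.cross(x,y)])
def rel(P,R=None):
    o=get_obs(); R0=Ro.from_rotvec(o["orientation"])
    return R0.inv().apply(np.array(P)-o["tcp_pos"]).round(4), (R0.inv()*R).as_rotvec().round(4) if R else None
E
python3 - <<'E'
from h import *
o=get_obs();print(Ro.from_rotvec(o["orientation"]).as_matrix().round(3))
A=fw(-60,-165,230);print(A)
for a in(0,np.pi):print(rel(A,Rdown(a)))
E
```

```text
[[-0.001  0.251 -0.968]
 [ 0.002 -0.968 -0.251]
 [-1.    -0.002  0.   ]]
[ 0.49604505 -0.23103721  0.23      ]
(array([ 0.0009, -0.3263, -0.4222]), array([-1.4537e+00, -1.1000e-03,  1.4000e-03]))
(array([ 0.0009, -0.3263, -0.4222]), array([1.6879e+00, 1.5000e-03, 1.2000e-03]))
```

{"op": "apply_moves", "data": {"series": "-0.15 0 0 0 -0.03 -0.04 0; -0.3 0 0 0 -0.065 -0.084 0; -0.45 0 0 0 -0.1 -0.13 0; -0.6 0 0 0 -0.135 -0.175 0; -0.75 0 0 0 -0.17 -0.22 0; -0.9 0 0 0 -0.205 -0.265 0; -1.05 0 0 0 -0.24 -0.31 0; -1.2 0 0 0 -0.27 -0.35 0; -1.35 0 0 0 -0.3 -0.39 0; -1.454 0 0 0 -0.326 -0.422 0; -1.454 0 0 0 -0.326 -0.422 0; -1.454 0 0 0 -0.326 -0.422 0"}}

```text
clock: 1.6
tcp_pos: [0.4954, -0.2326, 0.2309]
orientation: [1.108, 1.271, -1.11]
contact_force: [-0.7, -0.5, -0.8]
grip_width: -0.0003
```

```bash
python3 - <<'E'
from h import *
o=get_obs();print(o["clock"],o["tcp_pos"],wf(o["tcp_pos"]),o["grip_width"],o["contact_force"],o["joints"])
print(rel(fw(-60,-165,57),Rdown(0)))
print(Ro.from_rotvec(o["orientation"]).as_matrix().round(3))
cv2.imwrite("pics/t1.png",grab_frame("top")[100:300,200:480]);cv2.imwrite("pics/s1.png",cv2.resize(grab_frame("scene")[120:290,130:350],None,fx=3,fy=3))
E
```

```text
1.6 [ 0.49543553 -0.23255354  0.23087668] [ -60.81046767 -166.41912196] -0.00028447659274039516 [-0.74378067 -0.54492224 -0.8296524 ] [ 0.71007722  0.30675382 -0.46824696  1.83716207  0.15970353  1.03565701
  0.31444305]
(array([ 0.1739,  0.001 , -0.0014]), array([-0.001 ,  0.0001,  0.0012]))
[[-0.001  0.991  0.135]
 [-0.     0.135 -0.991]
 [-1.    -0.001  0.   ]]
```

View pics/s1.png

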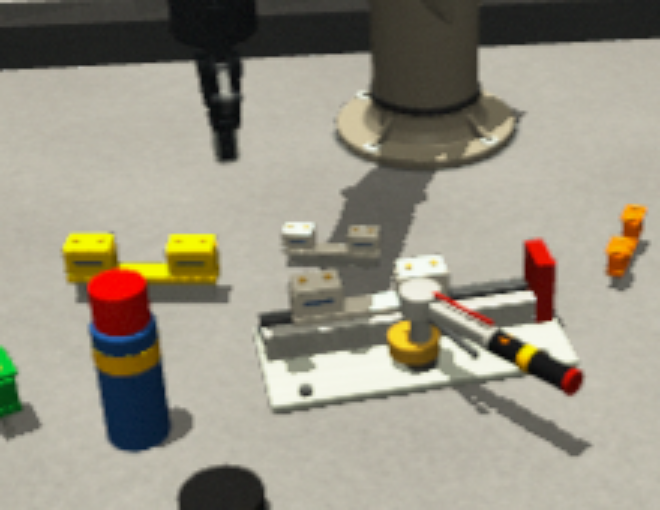

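The gripper is shut above the toe side with its fingertip at about (225,155), and the scene is undisturbed. I'll go down next.

{"op": "apply_moves", "data": {"series": "0 0 0 0.06 0.001 0 0; 0 0 0 0.12 0.001 0 0; 0 0 0 0.16 0.001 0 0; 0 0 0 0.177 0.001 0 0; 0 0 0 0.177 0.001 0 0; 0 0 0 0.177 0.001 -0.015 0; 0 0 0 0.177 0.001 -0.022 0;0 0 0 0.177 0.001 -0.022 0"}}

```text
clock: 2.7
tcp_pos: [0.4947, -0.209, 0.0554]
orientation: [1.107, 1.27, -1.106]
contact_force: [-1.1, -0.5, 0.7]
grip_width: -0.0002
```

```bash
python3 - <<'E'
from h import *
o=get_obs();print(o["clock"],o["tcp_pos"],wf(o["tcp_pos"]),o["contact_force"])
cv2.imwrite("pics/t2.png",cv2.resize(grab_frame("top")[145:265,225:375],(750,600),interpolation=2));cv2.imwrite("pics/s2.png",cv2.resize(grab_frame("scene")[185:275,205:335],(780,540)))
E
```

```text
2.7 [ 0.49471409 -0.20899793  0.05538841] [ -58.31514568 -142.98494851] [-1.07252518 -0.54889175  0.70586678]
```

View pics/s2.png

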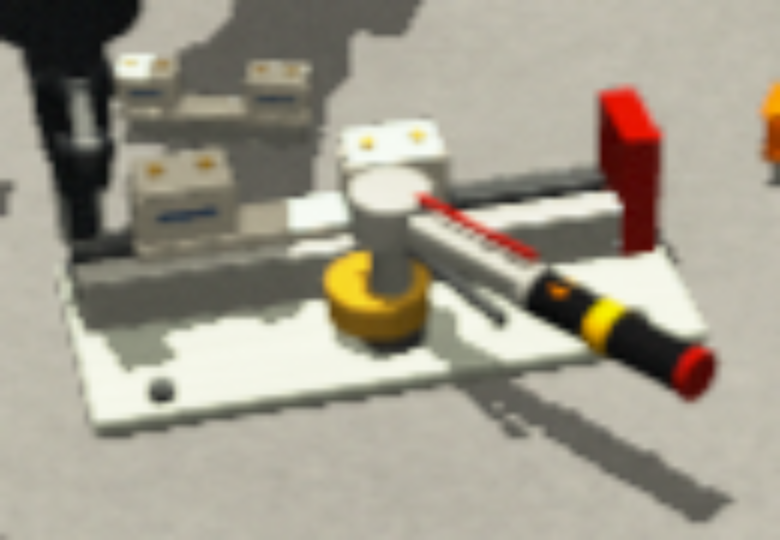

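View pics/t2.png

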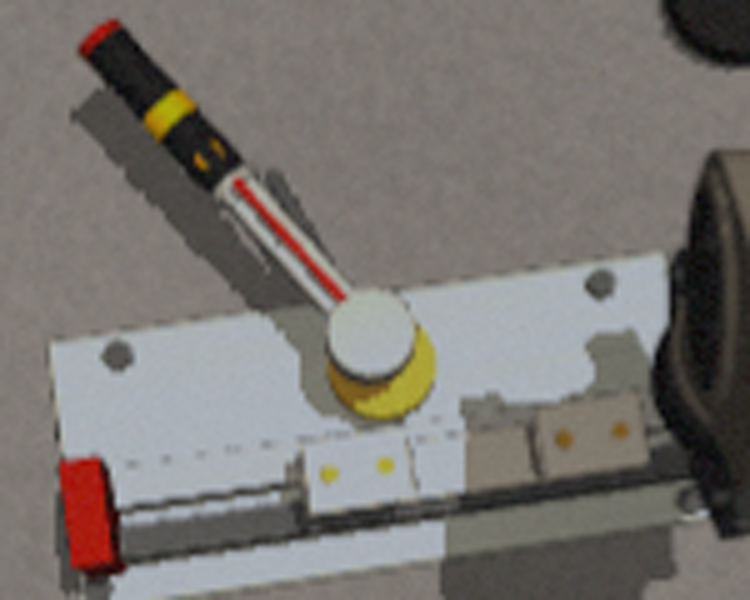

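The fingertip is at (85,250), just behind the toe face, with a clear gap. I'll push now.

{"op": "apply_moves", "data": {"series": "0 0 0 0 -0.001 -0.008 0; 0 0 0 0 -0.001 -0.016 0; 0 0 0 0 -0.001 -0.024 0; 0 0 0 0 -0.001 -0.032 0; 0 0 0 0 -0.001 -0.04 0; 0 0 0 0 -0.001 -0.048 0; 0 0 0 0 -0.001 -0.056 0; 0 0 0 0 -0.001 -0.064 0; 0 0 0 0 -0.001 -0.072 0; 0 0 0 0 -0.001 -0.08 0; 0 0 0 0 -0.001 -0.086 0; 0 0 0 0 -0.001 -0.09 0"}}

```text
clock: 4.3
tcp_pos: [0.4808, -0.1205, 0.0543]
orientation: [1.107, 1.271, -1.107]
contact_force: [0.2, -0.5, -0.5]
grip_width: -0.0005
```

{"op": "apply_moves", "data": {"series": "0 0 0 0 0 -0.002 0; 0 0 0 0 0 -0.004 0; 0 0 0 0 0 -0.006 0; 0 0 0 0 0 -0.006 0"}}

```text
clock: 4.8
tcp_pos: [0.48, -0.1148, 0.0543]
orientation: [1.108, 1.271, -1.108]
contact_force: [0.3, 0.2, -0.1]
grip_width: -0.0004
```

```bash
python3 - <<'E'
from h import *
o=get_obs();print(o["clock"],o["tcp_pos"],wf(o["tcp_pos"]),o["contact_force"])
cv2.imwrite("pics/t3.png",cv2.resize(grab_frame("top")[145:265,225:375],(750,600),interpolation=2));cv2.imwrite("pics/s3.png",cv2.resize(grab_frame("scene")[185:275,205:335],(780,540)))
E
```

```text
4.8 [ 0.48001756 -0.11478451  0.05432623] [-60.03567398 -47.64767312] [ 0.2628099   0.24837095 -0.11570009]
```

View pics/s3.png

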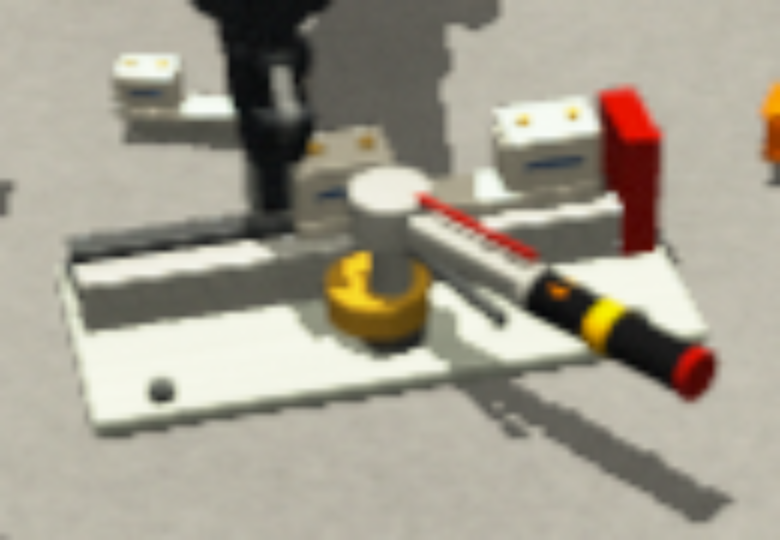

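View pics/t3.png

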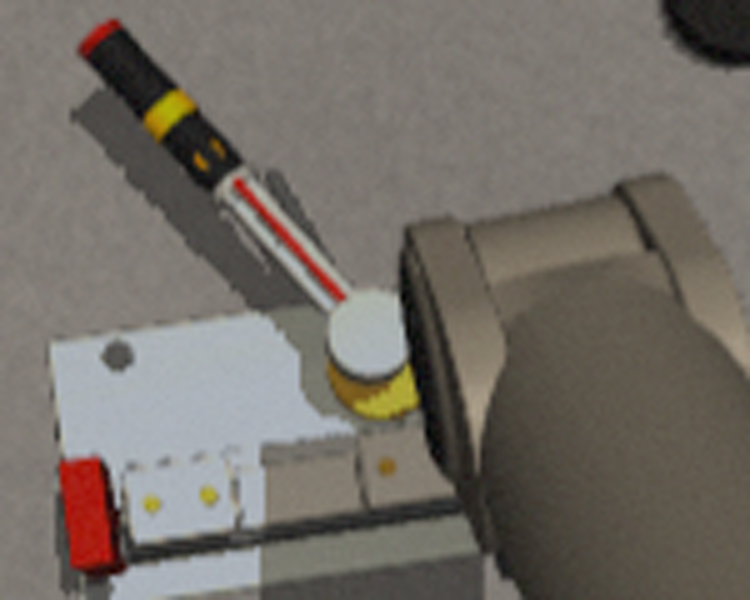

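The heel plate is within a few mm of the red stop: its edge is at x=122 in the top view, close to the stop edge at about 118. I'll creep on until the force rises.

{"op": "apply_moves", "data": {"series": "0 0 0 0 0 -0.0015 0; 0 0 0 0 0 -0.003 0; 0 0 0 0 0 -0.003 0"}}

```text
clock: 5.28
tcp_pos: [0.4796, -0.1119, 0.0543]
orientation: [1.108, 1.271, -1.108]
contact_force: [-0.4, -1.4, 1.9]
grip_width: 0.0002
```

{"op": "apply_moves", "data": {"series": "0 0 0 0 0 -0.001 0; 0 0 0 0 0 -0.002 0; 0 0 0 0 0 -0.002 0"}}

```text
clock: 5.65
tcp_pos: [0.4793, -0.1099, 0.0543]
orientation: [1.108, 1.271, -1.108]
contact_force: [0.3, -1.5, -1.6]
grip_width: -0.0001
```

{"op": "apply_moves", "data": {"series": "0 0 0 0 0 -0.001 0; 0 0 0 0 0 -0.002 0; 0 0 0 0 0 -0.002 0"}}

```text
clock: 6.02
tcp_pos: [0.4791, -0.1079, 0.0543]
orientation: [1.108, 1.271, -1.107]
contact_force: [0.4, -0.2, 1.1]
grip_width: 0.0005
```

{"op": "apply_moves", "data": {"series": "0 0 0 0 0 -0.001 0; 0 0 0 0 0 -0.002 0; 0 0 0 0 0 -0.002 0"}}

```text
clock: 6.4
tcp_pos: [0.4788, -0.1075, 0.0544]
orientation: [1.107, 1.269, -1.109]
contact_force: [0.6, -4.7, -1.0]
grip_width: 0.0001
```

{"op": "apply_moves", "data": {"series": "0 0 0 0 0 -0.001 0; 0 0 0 0 0 -0.002 0; 0 0 0 0 0 -0.002 0; 0 0 0 0 0 -0.002 0"}}

```text
clock: 6.9
tcp_pos: [0.4786, -0.1075, 0.0544]
orientation: [1.107, 1.267, -1.112]
contact_force: [0.7, -11.3, -0.0]
grip_width: -0.0001
```

```bash
python3 - <<'E'
from h import *
o=get_obs();print(o["clock"],o["tcp_pos"],wf(o["tcp_pos"]),o["contact_force"])
cv2.imwrite("pics/t4.png",cv2.resize(grab_frame("top")[145:265,225:375],(750,600),interpolation=2));cv2.imwrite("pics/s4.png",cv2.resize(grab_frame("scene")[185:275,205:335],(780,540)))
E
```

```text
6.9 [ 0.47856636 -0.10747357  0.05444363] [-60.47704396 -40.20716914] [  0.69207903 -11.32887325  -0.0421315 ]
```

View pics/t4.png

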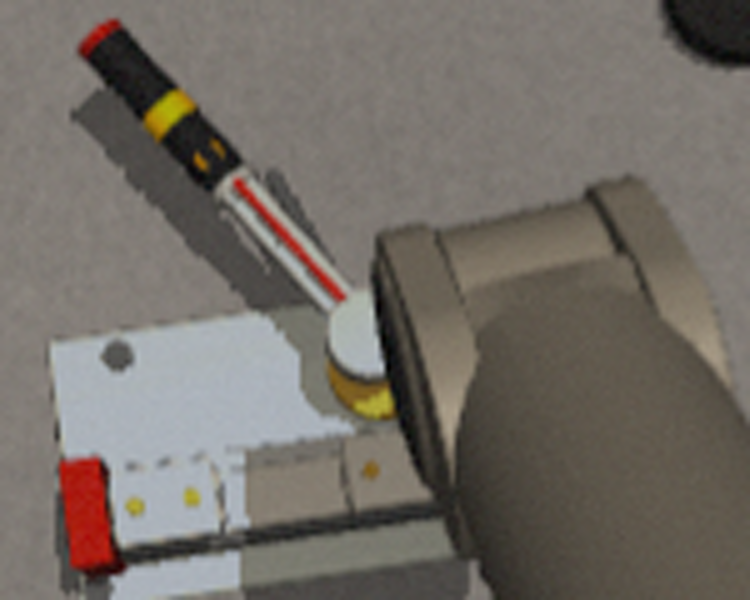

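The holder is home. The force rose to 11 N with no further motion, and the heel plate touches the red block at (115,500). I'll back off and go to the handle.

{"op": "apply_moves", "data": {"series": "0 0 0 0 0 0.01 0; 0 0 0 0 0 0.02 0; 0 0 0 -0.05 0 0.02 0; 0 0 0 -0.11 0 0.02 0; 0 0 0 -0.13 0 0.02 0; 0 0 0 -0.13 0 0.02 0; 0 0 0 -0.13 0 0.02 0"}}

```text
clock: 7.88
tcp_pos: [0.4804, -0.1239, 0.1832]
orientation: [1.107, 1.273, -1.109]
contact_force: [-0.8, -0.3, 0.5]
grip_width: 0.0001
```

```bash
python3 - <<'E'
from h import *
o=get_obs();print(o["clock"],o["tcp_pos"],wf(o["tcp_pos"]),o["contact_force"])
ph=.57;d=48;r=140
x=r*np.cos(ph)-d*np.sin(ph);y=r*np.sin(ph)+d*np.cos(ph)
T=fw(x,y,185);print(T,rel(T,Rdown(ph)))
cv2.imwrite("pics/t5.png",cv2.resize(grab_frame("top")[145:265,225:375],(750,600),interpolation=2))
E
```

```text
7.875 [ 0.48039672 -0.1238922   0.18315001] [-60.90120337 -56.72206403] [-0.76734738 -0.34154849  0.4735505 ]
[0.6083035  0.06801029 0.185     ] (array([-0.002 ,  0.1529, -0.1726]), array([-0.5697, -0.0012,  0.0015]))
```

View pics/t5.png

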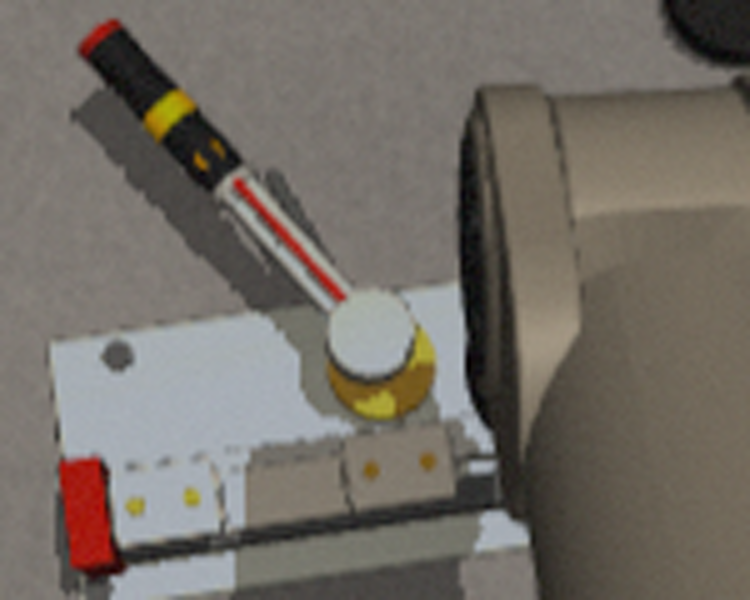

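The holder stays against the stop after the release: its dots are still at (135,506) and (192,497).

{"op": "apply_moves", "data": {"series": "-0.1 0 0 0 0.03 -0.034 0; -0.2 0 0 0 0.06 -0.068 0; -0.3 0 0 0 0.09 -0.102 0; -0.4 0 0 0 0.12 -0.135 0; -0.5 0 0 0 0.145 -0.165 0; -0.57 0 0 0 0.153 -0.173 0; -0.57 0 0 0 0.153 -0.173 0; -0.57 0 0 0.05 0.153 -0.173 0; -0.57 0 0 0.1 0.153 -0.173 0; -0.57 0 0 0.128 0.153 -0.173 0; -0.57 0 0 0.128 0.153 -0.173 0; -0.57 0 0 0.128 0.153 -0.173 0"}}

```text
clock: 9.43
tcp_pos: [0.6096, 0.0681, 0.0572]
orientation: [0.676, 1.462, -0.675]
contact_force: [0.3, 0.2, 0.6]
grip_width: 0.0003
```

```bash
cat >> h.py <<'E'
def st():
    o=get_obs(); R=Ro.from_rotvec(o["orientation"]).as_matrix(); d=o["tcp_pos"]-np.r_[FP[:2],0]
    f=R.T@o["contact_force"]
    print("t",round(o["clock"],2),"tcp",o["tcp_pos"].round(4),"radial %.1f tang %.1f mm"%(1e3*d@R[:,1],1e3*d@R[:,2]),"tool yaw(fix) %.3f"%(np.arctan2(R[1,1],R[0,1])-FP[2]),"F tool",f.round(1),"joints",o["joints"].round(2))
E
python3 - <<'E'
from h import *
st()
cv2.imwrite("pics/t6.png",cv2.resize(grab_frame("top")[130:250,205:355],(750,600),interpolation=2));cv2.imwrite("pics/s6.png",cv2.resize(grab_frame("scene")[160:290,205:395],(760,520)))
E
```

```text
t 9.43 tcp [0.6096 0.0681 0.0572] radial 141.1 tang -47.3 mm tool yaw(fix) 0.569 F tool [-0.6  0.3  0.1] joints [ 0.2   0.65 -0.56  1.81  0.46  0.81  0.12]
```

View pics/s6.png

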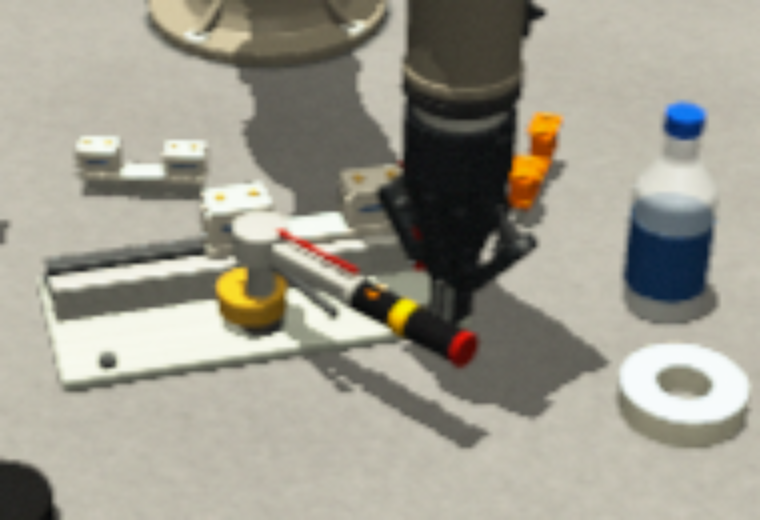

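View pics/t6.png

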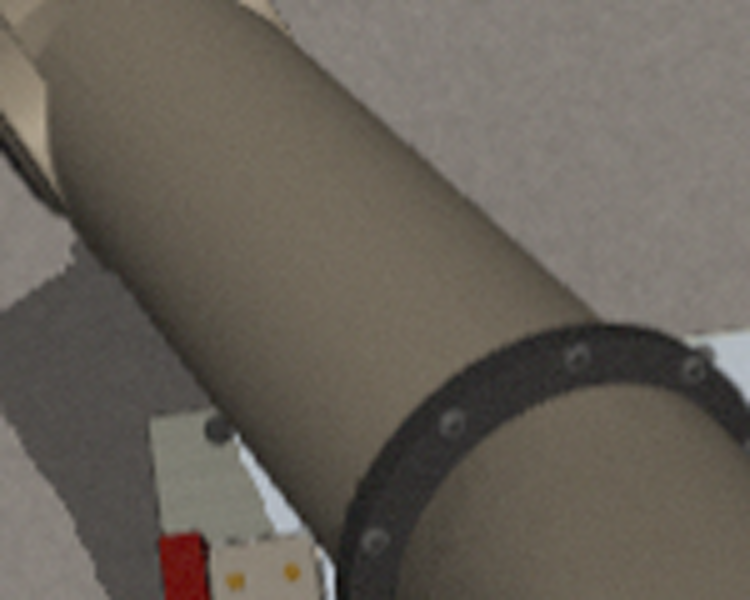

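The shut fingers are at (455,300) in the scene view, behind the handle on its counter-clockwise side and level with it. The bottle and tape roll are clear. I'll make contact next.

{"op": "apply_moves", "data": {"series": "0 0 0 0.003 -0.001 0.01 0; 0 0 0 0.003 -0.001 0.018 0; 0 0 0 0.003 -0.001 0.022 0; 0 0 0 0.003 -0.001 0.025 0; 0 0 0 0.003 -0.001 0.025 0"}}

```text
clock: 10.15
tcp_pos: [0.6246, 0.0488, 0.0533]
orientation: [0.675, 1.464, -0.674]
contact_force: [-0.8, 0.1, 0.1]
grip_width: -0.0001
```

```bash
python3 - <<'E'
from h import *
st()
for d in (.022,.0):
  pass
r,d=.14,.0215
for k in range(1,13):
    a=k*.02; print("%.2f 0 0 0 %.4f %.4f 0;"%(a,r*np.cos(a)+d*np.sin(a)-r,r*np.sin(a)-d*np.cos(a)+d),end=" ")
E
```

```text
t 10.15 tcp [0.6246 0.0488 0.0533] radial 140.0 tang -22.8 mm tool yaw(fix) 0.570 F tool [-0.1 -0.5 -0.6] joints [ 0.22  0.67 -0.55  1.78  0.46  0.83  0.15]
0.02 0 0 0 0.0004 0.0028 0; 0.04 0 0 0 0.0007 0.0056 0; 0.06 0 0 0 0.0010 0.0084 0; 0.08 0 0 0 0.0013 0.0113 0; 0.10 0 0 0 0.0014 0.0141 0; 0.12 0 0 0 0.0016 0.0169 0; 0.14 0 0 0 0.0016 0.0197 0; 0.16 0 0 0 0.0016 0.0226 0; 0.18 0 0 0 0.0016 0.0254 0; 0.20 0 0 0 0.0015 0.0282 0; 0.22 0 0 0 0.0013 0.0311 0; 0.24 0 0 0 0.0011 0.0339 0;
```

{"op": "apply_moves", "data": {"series": "0.02 0 0 0 0.0004 0.0028 0; 0.04 0 0 0 0.0007 0.0056 0; 0.06 0 0 0 0.001 0.0084 0; 0.08 0 0 0 0.0013 0.0113 0; 0.1 0 0 0 0.0014 0.0141 0; 0.12 0 0 0 0.0016 0.0169 0; 0.14 0 0 0 0.0016 0.0197 0; 0.16 0 0 0 0.0016 0.0226 0; 0.18 0 0 0 0.0016 0.0254 0; 0.2 0 0 0 0.0015 0.0282 0; 0.2 0 0 0 0.0015 0.0282 0"}}

```text
clock: 11.52
tcp_pos: [0.6421, 0.0319, 0.0532]
orientation: [0.828, 1.413, -0.826]
contact_force: [-6.4, 6.3, 2.1]
grip_width: 0.0001
```

```bash
python3 - <<'E'
from h import *
st()
cv2.imwrite("pics/t7.png",cv2.resize(grab_frame("top")[130:250,205:355],(750,600),interpolation=2));cv2.imwrite("pics/s7.png",cv2.resize(grab_frame("scene")[160:290,205:395],(760,520)))
E
```

```text
t 11.53 tcp [0.6421 0.0319 0.0532] radial 139.7 tang -26.8 mm tool yaw(fix) 0.372 F tool [-2.1 -2.5 -8.6] joints [ 0.21  0.68 -0.51  1.73  0.42  0.84  0.03]
```

View pics/s7.png

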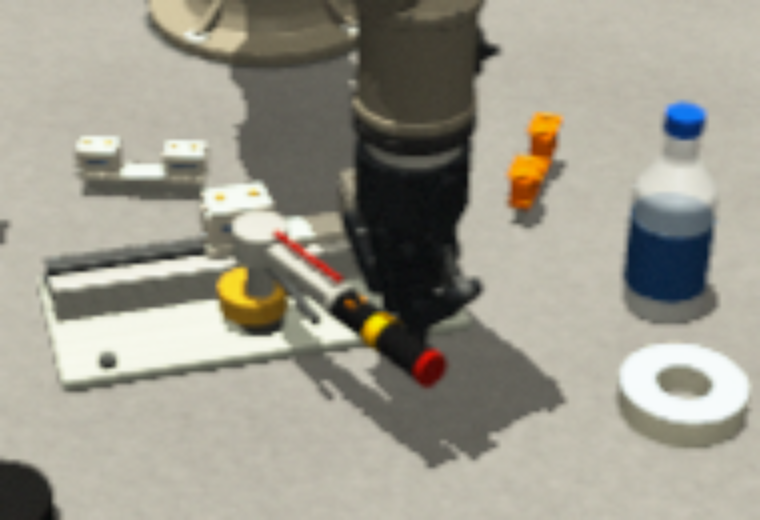

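The handle is turning with the fingers, with the band now at (380,328). The pointer is still in line with the handle. I'll carry on.

{"op": "apply_moves", "data": {"series": "0.02 0 0 0 0.0004 0.0028 0; 0.04 0 0 0 0.0007 0.0056 0; 0.06 0 0 0 0.001 0.0084 0; 0.08 0 0 0 0.0013 0.0113 0; 0.1 0 0 0 0.0014 0.0141 0; 0.12 0 0 0 0.0016 0.0169 0; 0.14 0 0 0 0.0016 0.0197 0; 0.16 0 0 0 0.0016 0.0226 0; 0.18 0 0 0 0.0016 0.0254 0; 0.2 0 0 0 0.0015 0.0282 0; 0.22 0 0 0 0.0013 0.0311 0"}}

```text
clock: 13.0
tcp_pos: [0.6587, 0.0075, 0.0533]
orientation: [0.996, 1.338, -0.991]
contact_force: [-5.1, 9.6, 1.9]
grip_width: 0.0001
```

```bash
python3 - <<'E'
from h import *
st()
cv2.imwrite("pics/t8.png",cv2.resize(grab_frame("top")[130:250,205:355],(750,600),interpolation=2));cv2.imwrite("pics/s8.png",cv2.resize(grab_frame("scene")[160:290,205:395],(760,520)))
E
```

```text
t 13.0 tcp [0.6587 0.0075 0.0533] radial 139.5 tang -28.5 mm tool yaw(fix) 0.154 F tool [ -1.9  -2.2 -10.7] joints [ 0.21  0.69 -0.45  1.7   0.37  0.84 -0.11]
```

View pics/s8.png

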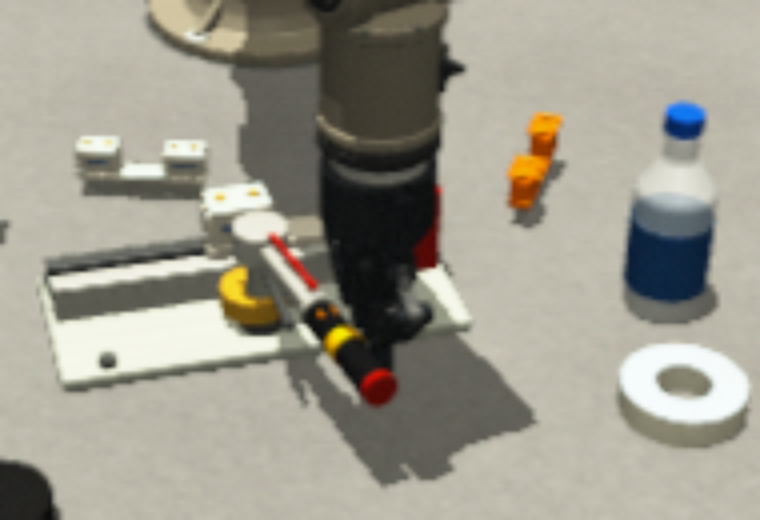

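View pics/t8.png

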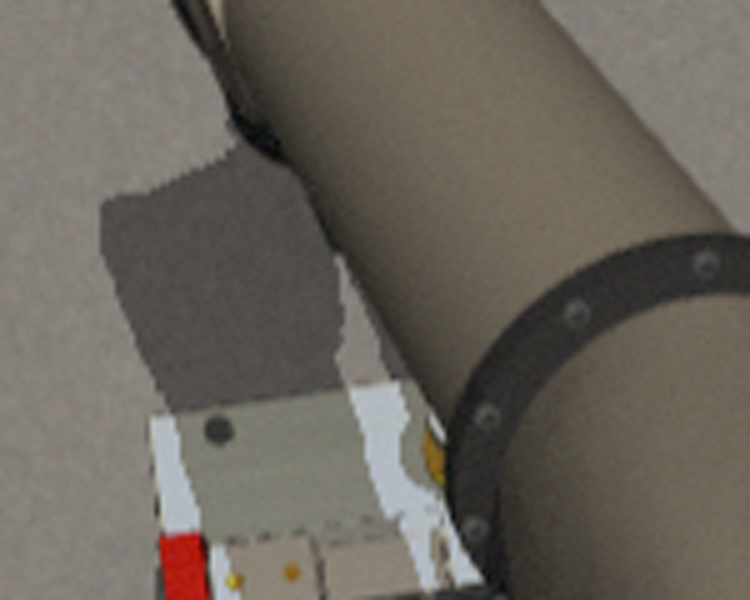

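The band is now at (342,340) with the pointer still in line. I estimate the bolt at about 0.55 from tool geometry.

{"op": "apply_moves", "data": {"series": "0.02 0 0 0 0.0004 0.0028 0; 0.04 0 0 0 0.0007 0.0056 0; 0.06 0 0 0 0.001 0.0084 0; 0.08 0 0 0 0.0013 0.0113 0; 0.1 0 0 0 0.0014 0.0141 0; 0.12 0 0 0 0.0016 0.0169 0; 0.14 0 0 0 0.0016 0.0197 0; 0.16 0 0 0 0.0016 0.0226 0; 0.18 0 0 0 0.0016 0.0254 0; 0.2 0 0 0 0.0015 0.0282 0; 0.22 0 0 0 0.0013 0.0311 0"}}

```text
clock: 14.48
tcp_pos: [0.67, -0.0202, 0.0534]
orientation: [1.162, 1.248, -1.153]
contact_force: [-1.0, 12.3, 0.2]
grip_width: 0.0001
```

```bash
python3 - <<'E'
from h import *
st()
cv2.imwrite("pics/s9.png",cv2.resize(grab_frame("scene")[205:275,240:330],(720,560),interpolation=2))
E
```

```text
t 14.47 tcp [ 0.67   -0.0202  0.0534] radial 139.4 tang -29.7 mm tool yaw(fix) -0.065 F tool [ -0.2  -0.1 -12.3] joints [ 0.22  0.7  -0.4   1.67  0.33  0.84 -0.25]
```

View pics/s9.png

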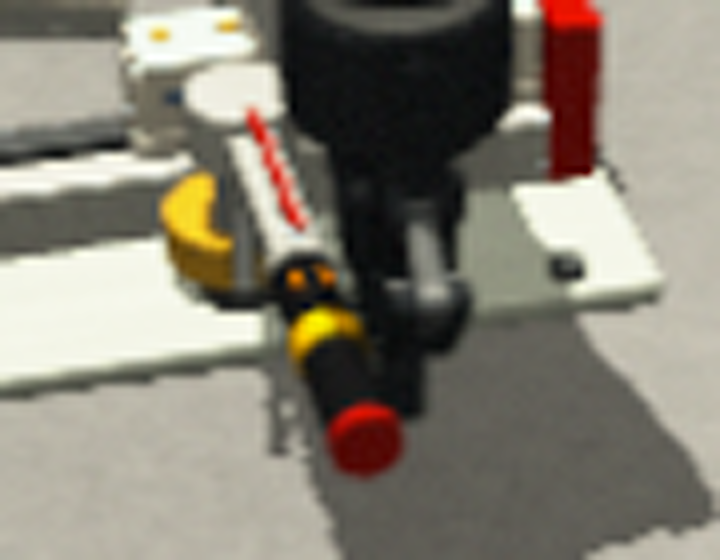

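The pointer is still in line and the pin is down. Bolt is about 0.76. From here I'll take small steps with a force check after each.

{"op": "apply_moves", "data": {"series": "0.015 0 0 0 0.0003 0.0021 0; 0.03 0 0 0 0.0006 0.0042 0; 0.045 0 0 0 0.0008 0.0063 0; 0.06 0 0 0 0.001 0.0084 0"}}

```text
clock: 15.02
tcp_pos: [0.672, -0.0282, 0.0534]
orientation: [1.207, 1.22, -1.196]
contact_force: [0.1, 12.6, -1.3]
grip_width: 0.0002
```

{"op": "apply_moves", "data": {"series": "0.015 0 0 0 0.0003 0.0021 0; 0.03 0 0 0 0.0006 0.0042 0"}}

```text
clock: 15.28
tcp_pos: [0.6728, -0.0322, 0.0534]
orientation: [1.229, 1.206, -1.218]
contact_force: [0.5, 12.5, -2.0]
grip_width: -0.0001
```

```bash
python3 - <<'E'
from h import *
st()
E
```

```text
t 15.28 tcp [ 0.6728 -0.0322  0.0534] radial 139.3 tang -30.2 mm tool yaw(fix) -0.155 F tool [  2.1   0.3 -12.5] joints [ 0.22  0.7  -0.38  1.66  0.31  0.84 -0.3 ]
```

{"op": "apply_moves", "data": {"series": "0.015 0 0 0 0.0003 0.0021 0; 0.03 0 0 0 0.0006 0.0042 0"}}

```text
clock: 15.52
tcp_pos: [0.6735, -0.0363, 0.0534]
orientation: [1.251, 1.191, -1.24]
contact_force: [0.9, 13.9, -1.6]
grip_width: -0.0
```

{"op": "apply_moves", "data": {"series": "0.01 0 0 0 0.0002 0.0014 0; 0.02 0 0 0 0.0004 0.0028 0"}}

```text
clock: 15.78
tcp_pos: [0.6739, -0.039, 0.0534]
orientation: [1.266, 1.182, -1.254]
contact_force: [0.9, 13.9, -2.2]
grip_width: -0.0
```

```bash
python3 - <<'E'
from h import *
st()
cv2.imwrite("pics/s10.png",cv2.resize(grab_frame("scene")[205:275,240:330],(720,560),interpolation=2))
E
```

```text
t 15.78 tcp [ 0.6739 -0.039   0.0534] radial 139.3 tang -30.3 mm tool yaw(fix) -0.205 F tool [  2.4  -0.1 -13.9] joints [ 0.22  0.7  -0.36  1.66  0.3   0.84 -0.33]
```

View pics/s10.png

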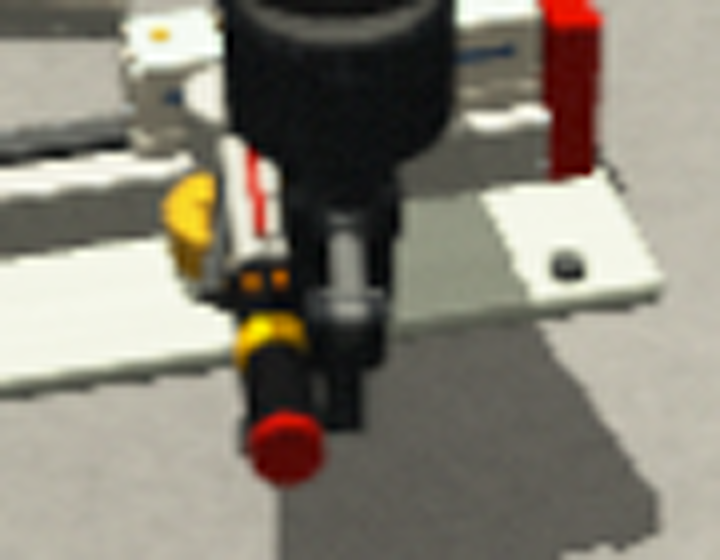

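There's no click yet: the pointer is in line and the pin is flush at (265,280). Bolt is about 0.90. I'll keep to small steps.

{"op": "apply_moves", "data": {"series": "0.01 0 0 0 0.0002 0.0014 0; 0.02 0 0 0 0.0004 0.0028 0"}}

```text
clock: 16.08
tcp_pos: [0.6743, -0.0417, 0.0535]
orientation: [1.281, 1.172, -1.268]
contact_force: [2.7, 13.5, -2.6]
grip_width: 0.0001
```

```bash
python3 -c "
from h import *
st()"
```

```text
t 16.07 tcp [ 0.6743 -0.0417  0.0535] radial 139.3 tang -30.5 mm tool yaw(fix) -0.225 F tool [  2.7   1.5 -13.7] joints [ 0.22  0.7  -0.36  1.66  0.3   0.84 -0.35]
```

{"op": "apply_moves", "data": {"series": "0.01 0 0 0 0.0002 0.0014 0; 0.015 0 0 0 0.0003 0.0021 0"}}

```text
clock: 16.32
tcp_pos: [0.6746, -0.0439, 0.0535]
orientation: [1.292, 1.164, -1.279]
contact_force: [2.4, 14.1, -2.0]
grip_width: 0.0001
```

```bash
python3 -c "
from h import *
st()"
```

```text
t 16.32 tcp [ 0.6746 -0.0439  0.0535] radial 139.3 tang -30.4 mm tool yaw(fix) -0.240 F tool [  2.1   1.  -14.2] joints [ 0.22  0.7  -0.35  1.66  0.29  0.84 -0.36]
```

{"op": "apply_moves", "data": {"series": "0.01 0 0 0 0.0002 0.0014 0; 0.015 0 0 0 0.0003 0.0021 0"}}

```text
clock: 16.58
tcp_pos: [0.6748, -0.046, 0.0535]
orientation: [1.303, 1.156, -1.29]
contact_force: [3.2, 13.7, -2.2]
grip_width: 0.0
```

```bash
python3 -c "
from h import *
st()
cv2.imwrite('pics/s11.png',cv2.resize(grab_frame('scene')[205:275,240:330],(720,560),interpolation=2))"
```

```text
t 16.57 tcp [ 0.6748 -0.046   0.0535] radial 139.3 tang -30.5 mm tool yaw(fix) -0.255 F tool [  2.3   1.6 -14. ] joints [ 0.22  0.7  -0.35  1.66  0.29  0.84 -0.37]
```

View pics/s11.png

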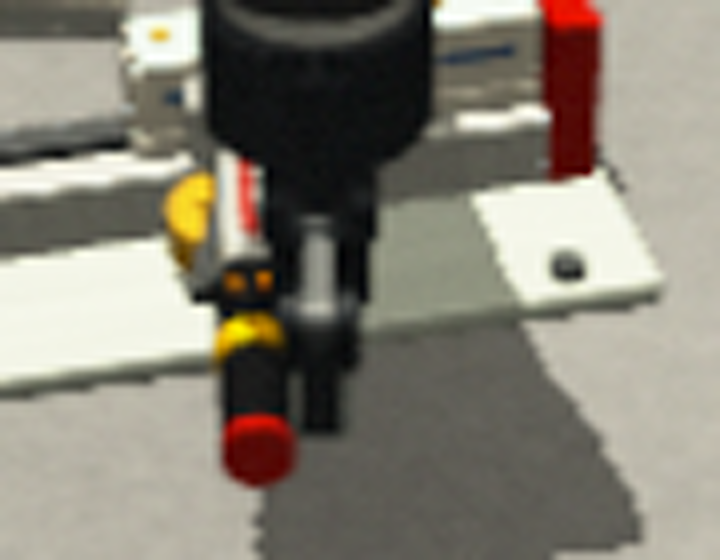

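```bash
python3 - <<'E'
from h import *
q=np.arange(0,1.2,.01)
def cap(q): 
    a=.75-q; return proj("scene",[fw(193*np.cos(t),193*np.sin(t),85) for t in a])
c=cap(q)
for name,px in (("start",np.array([691,372])/6+[205,185]),("s8",np.array([378,387])/4+[205,160]),("s9",np.array([365,440])/8+[240,205]),("now",np.array([259,451])/8+[240,205])):
    i=np.argmin(abs(c[:,0]-px[0]));print(name,q[i],c[i]-px)
E
```

```text
start 0.21 [-0.14710834  0.44220911]
s8 0.5700000000000001 [-0.09359922 -0.09249476]
s9 0.77 [-0.12744378 -0.32807204]
now 0.9500000000000001 [-0.1669828  -0.51360328]
```

The camera agrees with the geometry at about 0.95, so the click is imminent.

{"op": "apply_moves", "data": {"series": "0.008 0 0 0 0.0002 0.0011 0; 0.008 0 0 0 0.0002 0.0011 0"}}

```text
clock: 16.88
tcp_pos: [0.6749, -0.0473, 0.0535]
orientation: [1.309, 1.152, -1.296]
contact_force: [2.8, 12.9, -3.4]
grip_width: -0.0001
```

```bash
python3 -c "
from h import *
st()"
```

```text
t 16.88 tcp [ 0.6749 -0.0473  0.0535] radial 139.3 tang -30.3 mm tool yaw(fix) -0.262 F tool [  3.6   1.2 -13.2] joints [ 0.22  0.7  -0.35  1.66  0.29  0.84 -0.37]
```

{"op": "apply_moves", "data": {"series": "0.008 0 0 0 0.0002 0.0011 0; 0.012 0 0 0 0.0002 0.0017 0"}}

```text
clock: 17.12
tcp_pos: [0.675, -0.0493, 0.0535]
orientation: [1.317, 1.145, -1.305]
contact_force: [2.9, 12.1, -3.2]
grip_width: -0.0002
```

```bash
python3 -c "
from h import *
st()
cv2.imwrite('pics/s12.png',cv2.resize(grab_frame('scene')[205:275,240:330],(720,560),interpolation=2))"
```

```text
t 17.12 tcp [ 0.675  -0.0493  0.0535] radial 139.3 tang -30.0 mm tool yaw(fix) -0.275 F tool [  3.3   1.2 -12.4] joints [ 0.22  0.7  -0.35  1.66  0.29  0.83 -0.38]
```

View pics/s12.png

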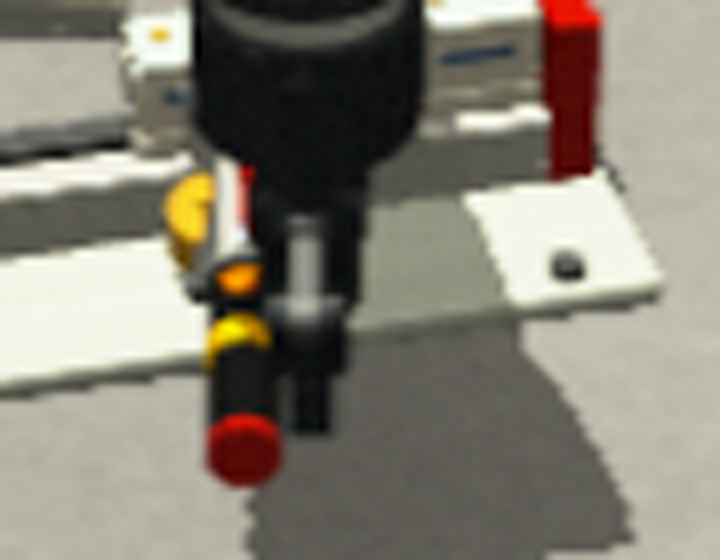

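The click has begun: the orange pin is up at (238,275), the pointer is no longer in line with the handle, and the force is dropping. I'll follow the handle through its give (over 0.06 rad) and stop short of the end stop.

{"op": "apply_moves", "data": {"series": "0.01 0 0 0 0.0002 0.0014 0; 0.02 0 0 0 0.0004 0.0028 0; 0.02 0 0 0 0.0004 0.0028 0"}}

```text
clock: 17.55
tcp_pos: [0.6751, -0.0533, 0.0535]
orientation: [1.332, 1.133, -1.32]
contact_force: [3.6, 11.2, -2.3]
grip_width: -0.0001
```

```bash
python3 -c "
from h import *
st()"
```

```text
t 17.55 tcp [ 0.6751 -0.0533  0.0535] radial 139.5 tang -28.9 mm tool yaw(fix) -0.296 F tool [  2.3   1.7 -11.6] joints [ 0.23  0.7  -0.34  1.66  0.28  0.83 -0.39]
```

{"op": "apply_moves", "data": {"series": "0.008 0 0 0 0.0001 0.0011 0; 0.014 0 0 0 0.0002 0.0019 0; 0.014 0 0 0 0.0002 0.0019 0"}}

```text
clock: 17.92
tcp_pos: [0.6752, -0.056, 0.0535]
orientation: [1.342, 1.125, -1.331]
contact_force: [3.9, 9.8, -2.6]
grip_width: 0.0003
```

```bash
python3 -c "
from h import *
st()
cv2.imwrite('pics/s13.png',cv2.resize(grab_frame('scene')[205:275,240:330],(720,560),interpolation=2))"
```

```text
t 17.93 tcp [ 0.6752 -0.056   0.0535] radial 139.6 tang -28.2 mm tool yaw(fix) -0.310 F tool [  2.7   2.1 -10.3] joints [ 0.23  0.69 -0.34  1.66  0.28  0.83 -0.4 ]
```

View pics/s13.png

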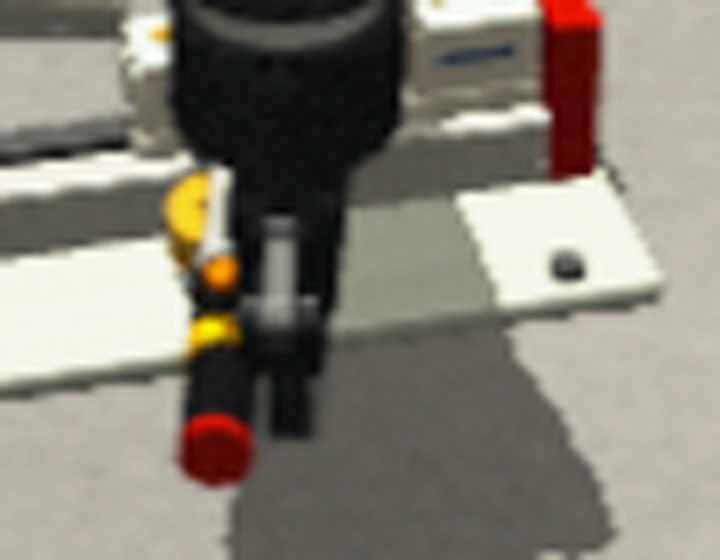

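The give is about 0.06–0.07 rad now and the force is still falling, so the handle hasn't reached its stop. I'll take one more small step for margin.

{"op": "apply_moves", "data": {"series": "0.008 0 0 0 0.0001 0.0011 0; 0.014 0 0 0 0.0002 0.0019 0; 0.014 0 0 0 0.0002 0.0019 0"}}

```text
clock: 18.35
tcp_pos: [0.6751, -0.0587, 0.0535]
orientation: [1.352, 1.116, -1.342]
contact_force: [4.3, 8.3, -3.6]
grip_width: -0.0
```

```bash
python3 -c "
from h import *
st()"
```

```text
t 18.35 tcp [ 0.6751 -0.0587  0.0535] radial 139.6 tang -27.5 mm tool yaw(fix) -0.325 F tool [ 3.7  2.7 -8.9] joints [ 0.23  0.69 -0.33  1.66  0.28  0.83 -0.41]
```

The force is down to 8.9 N, about 60 % of 14 N, and the handle has moved roughly 0.08–0.09 rad since onset. That is a full click, so I'll let go and retreat.

{"op": "apply_moves", "data": {"series": "0 0 0 0 0 -0.008 0; 0 0 0 0 0 -0.02 0; 0 0 0 0 0 -0.035 0; 0 0 0 0 0 -0.05 0; 0 0 0 -0.05 0 -0.06 0; 0 0 0 -0.11 0 -0.07 0; 0 0 0 -0.16 0 -0.1 0; 0 0 0 -0.18 0 -0.16 0; 0 0 0 -0.18 0 -0.2 0; 0 0 0 -0.18 0 -0.2 0; 0 0 0 -0.18 0 -0.2 0"}}

```text
clock: 19.73
tcp_pos: [0.7115, 0.1318, 0.2329]
orientation: [1.348, 1.112, -1.35]
contact_force: [-0.7, -0.8, 0.4]
grip_width: -0.0001
```

```bash
python3 -c "
from h import *
st()
cv2.imwrite('pics/s14.png',cv2.resize(grab_frame('scene')[160:290,205:395],(760,520),interpolation=2))
g=grab_frame('top');cv2.imwrite('pics/t14f.png',g)
cv2.imwrite('pics/t14.png',cv2.resize(g[145:265,225:375],(750,600),interpolation=2))"
```

```text
t 19.73 tcp [0.7115 0.1318 0.2329] radial 138.8 tang -221.3 mm tool yaw(fix) -0.328 F tool [-0.4 -0.5  0.9] joints [-0.03  0.59 -0.38  1.4   0.22  1.2  -0.62]
```

View pics/s14.png

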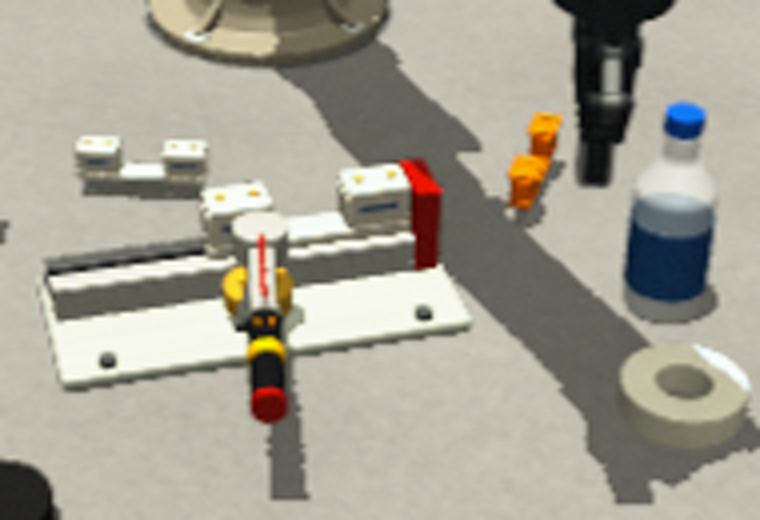

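View pics/t14.png

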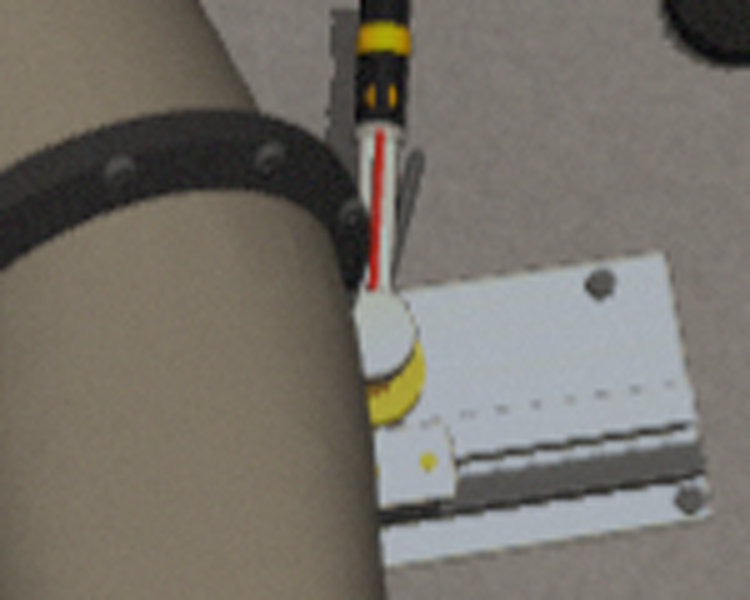

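The handle has sprung back: the pointer is in line, the pin is down, and the end cap at (269,403) gives a bolt angle of about 0.95. The heel sits against the stop at (410,205), the bystanders haven't moved, and the arm is clear. I'll hand in.

```bash
python3 -c "
from bench import *
print(hand_in())"
```

```text
the job is handed in; nothing more can be done
None
```

I slid the white holder to the red stop, tightened the wrench to one click, let go, and handed the job in at about 20 s of the 56 s allowed. `hand_in()` gives no verdict.

**Holder:** pushing with shut fingers, it stopped moving while the force rose to 11 N, about 1 mm from where I expected contact. It stayed against the stop after I backed off and again at the end.

**Click:** I pushed at the yellow band in small arcs. The force peaked at about 14 N. The orange pin then popped up, the pointer went out of line with the handle, and the force fell to about 9 N. I estimate the handle gave way 0.08–0.09 rad, and I stopped before its end stop.

**After letting go:** the handle sprang back in line and the pin went down. The bolt is at about 0.95 rad, inside the 0.85–1.03 range, and tool geometry just before the click agreed with that.

**Bystanders:** the arm is clear and the wrist force is near zero. In the last pictures the bottle, tape roll and puck had not moved. The can was outside those crops and I didn't check it at the end; the tool stayed clear of it on the way in and never went back near it.

**Disagreement:** the scene camera showed a shift of 2–3 pixels against the top camera in the first fit. I used the combined fit, and the contacts agreed with it.

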